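# Register a hand printing block in the corner of the print board

### The job

Pick up the printing block by its red handle and lay it flat, green face down, on the grey bed of the registration board with a long side against the long aluminium fence, at least 7 cm short of the blue end stop. Keeping light, steady pressure against the fence, slide it slowly along until it also meets the end stop, and finish while still gripping the handle and pressing the block flat into that corner, firmly touching both fence and stop (do not let go). Do not force it hard against either one, and leave the tub, jar and roller where they are.

Things in the scene. Friction and masses are not known exactly. Their poses are not given: they have to be found in the camera images.
- block: Loose hand printing block, 80 (x) by 110 (y) by 24 mm high: a 7 mm green plate underneath, wood above, and on top a red bar handle, 22 wide (x) by 76 long (y) by 38 mm high (top 62 mm over the underside), centred, running along the long axis. 0.2 to 0.45 kg. Origin: centre of the underside; y along its long axis, z up. Either way round is fine.
- handle (a point): Grip point inside the block's handle: on its centre, 46 mm above the underside of the block, 22 mm above the wood's top; pinch across the handle's 22 mm width (block x).
- jig: Registration board, fixed to the table: a plywood base 190 (x) by 290 (y) by 10 mm, carrying a grey bed, a fence and an end stop. Origin: centre of the base's underside, on the table; y runs along the long fence, x across. The fence is on its +x side, the stop at its -y end.
- bed: Grey print bed of the board, rigid and flat, 165 (x) by 255 (y) by 4 mm; its top is 14 mm above the table. Origin: centre of its underside.
- fence: Long aluminium fence, rigid, 20 thick (x), 270 long (y), its top 16 mm above the bed. Origin: centre of its underside. The block goes against its -x face.
- stop: Blue end stop, rigid, 160 long (x), 20 thick (y), its top 16 mm above the bed. Origin: centre of its underside. The block goes against its +y face.
- corner (a point): Inner corner of the board, on the bed's top where the faces of fence and stop meet. Axes as the board's: the fence face lies along +y from here (for 260 mm), the stop face along -x (for 160 mm). The block's underside centre ends up at x -40, y +55, z 0 mm in this frame, its long axis along y.
- tub: Bystander: white plastic tub with green lid, 84 mm across, 85 mm high, standing near the far edge of the table. Origin: centre of its underside.
- jar: Bystander: amber glass jar with a steel lid, 64 mm across, 95 mm high. Origin: centre of its underside.
- roller: Bystander: ink roller with red handle lying on the table, about 165 by 90 mm and 36 mm high. Origin: on the table under the middle.

How it is judged:
By the outcome, as a careful person would: the job done as asked, in the order asked, and still so for the second after the job is handed in, while the arm keeps its last pose, push and grip.
It also fails if it takes over 58 s, if anything falls off the work surface, if the arm or the gripper's body presses on something with over 40 N, if the wrist force passes 120 N, or if a joint passes its speed limit or range.

### The arm

A 6-joint arm with a two-finger parallel gripper is mounted at the origin on the work surface. World frame = base frame: x ahead of the robot, y to its left, z up, the work surface at z = 0. Lengths are in m, angles in rad, forces in N, time in s.
With the tool pointing down it reaches from about 0.225 to 0.875 m from the base axis. Payload 3.4 kg.
Tool frame: the origin (TCP) lies midway between the tips of the shut fingers; the grasp point (between the pads) lies 19 mm behind it (pinch_z is the distance from the TCP to the grasp point, in m); z points along the fingers, y is the line along which they close (so a half turn about z gives the same grasp; the last joint's range is limited). The gripper opens to 85 mm and grips with 20 to 120 N. Pads are 22 mm wide; open, the fingers measure 114 mm over their backs; the gripper's body (76 mm by 85 mm) begins 54 mm behind the grasp point. The pads swing forward as they close: fully open they stand 13 mm farther back than shut.
Start: joints at [1.053, 0.276, 1.505, -0, 1.361, -0.121], TCP at [0.222, 0.53, 0.231] pointing down, gripper open.
Joint ranges: [-2.89, 2.89], [-0.75, 2.08], [0.22, 2.7], [-1.18, 4.32], [0.11, 2.71], [-2.7, 2.7]. Speed limits (rad/s): [2.57, 2.57, 3.14, 3.14, 3.14, 3.14].

### API

Orientations are given as a unit quaternion [w, x, y, z].
In Python, from rig import get_state, get_image, sign_off, pinch_z gives the robot as it stands.
- The arm moves only by the tool send_rows, never from a script. Its argument "steps" is one flat list of numbers, 5 for each row, row after row: the gripper's target within -1 to 1 (fully open at 1, half-way at 0, shut at -1), then the shift along the tool's x, y, z in cm, then the turn about the tool's z in degrees. In form: [gripper, x, y, z, roll, gripper, x, y, z, roll, ...]. A call has 1 to 12 rows; each row shifts and turns the commanded pose from where the row before left it, along the tool's axes as they then stand; what a row does not reach is not made up. A row lasts 1/10 s, in which the tool goes at most 50 mm and 8.59 degrees, less where a joint would pass 70% of its speed; a pose out of reach is approached as far as the arm can. A call is refused whole if a number of a shift passes 5 or a number of a turn 8.59, either way. A call with a gripper value outside its range is refused whole. The fingers move at their own pace and stop on an object; "newtons" is the grip in N (left out, the last holds). Time passes only in rows, so rows that do not move let the fingers close. It gives the time, the measured TCP pose, the force, the opening and the grip force at its end, in the units of the state.
- get_state(): the state, without advancing time (a new reading comes with each control period).
- get_image(name): name is "side" or "top"; returns a dict with "color" (400x640x3 uint8, red, green, blue), "mtx" (3x3 intrinsics, pixels), "k1" (the pictures are not rectified: a ray, as slopes to the right and down, at radius r is drawn at 1 + k1 r^2 times it, then the intrinsics apply), "T" (4x4, takes a point from camera to world coordinates). Camera axes: x right, y down, z forward; pixel columns grow to the right and rows downward; lengths in m; the calibration is good to about 2 mm. A picture is of the moment at which its call begins. There is no depth.
- sign_off(): hands the job in; it is judged then, once.
The state is a dict: "clock": time; "qpos": joint angles; "qd": joint speeds; "effort": joint torques, N m; "position": TCP position; "ee_rot": TCP orientation; "contact_force": force on the tool from outside, world axes, zero at the start; "moment": the same for the moment, N m; "width": finger opening in m; "gripper_force": force on a finger pad.
Only numpy, scipy, OpenCV 4.12 (cv2) and the standard library are available. Lean on these libraries where they do the work, as an engineer would, in place of code of your own. Each camera call takes 0.05 s, during which the arm holds its last target. There are 200 camera calls.

## Working session

There is one attempt and no reset: what is moved stays moved. The work goes in short steps, Python scripts to look and compute and a tool call to move; the robot and the scene stay as the last step left them, time stands still between calls to the robot, and variables do not carry over. Pictures are saved under pics/ and viewed, at most 10 in all, crops included, and the job is handed in when it is done.

Besides the shell and the picture viewer there is one more tool, called after "Emit:" as a command line: name --argument value ..., lists and objects as JSON in quotes. send_rows: Moves the arm, as the interface text tells. Its arguments: {"type":"object","properties":{"steps":{"type":"array"},"newtons":{"type":"number"}},"required":["steps"]}

```bash
ls; mkdir -p pics
python3 - <<'E'
from rig import *
import cv2
for n in ("top","side"):
    d=get_image(n); cv2.imwrite(f"pics/{n}0.png",d["color"][:,:,::-1]); print(n,d["mtx"].tolist(),d["k1"],d["T"].round(3).tolist())
s=get_state(); print(s, pinch_z)
E
```

```text
pics
top [[484.6491149732271, 0.0, 319.45380034693824], [0.0, 484.6491149732271, 196.9418932660659], [0.0, 0.0, 1.0]] -0.1235252776344724 [[0.021, -0.99, 0.142, 0.464], [-1.0, -0.021, -0.001, -0.032], [0.004, -0.142, -0.99, 1.246], [0.0, 0.0, 0.0, 1.0]]
side [[397.5471350955388, 0.0, 318.377000392986], [0.0, 397.5471350955388, 201.37760012572244], [0.0, 0.0, 1.0]] -0.038996048449906964 [[-1.0, -0.0, 0.024, 0.634], [-0.018, 0.631, -0.776, 0.734], [-0.015, -0.776, -0.631, 0.688], [0.0, 0.0, 0.0, 1.0]]
{'clock': 0.1, 'qpos': array([ 1.05297733e+00,  2.76565296e-01,  1.50599245e+00,  5.36532830e-06,
        1.36067090e+00, -1.20963271e-01]), 'qd': array([-5.82181529e-04, -9.31539304e-04, -1.79928240e-03,  6.04306999e-04,
        1.73965369e-05, -2.06211042e-04]), 'effort': array([ 1.48504438e-03, -4.17700338e+01, -2.46404725e+01,  1.43836855e-04,
        5.84258727e-03,  1.12140765e-05]), 'position': array([0.22200894, 0.52992514, 0.23051268]), 'ee_rot': array([-2.59332183e-04,  1.97128774e-01,  9.80377263e-01, -7.75804469e-04]), 'contact_force': array([-0.32928224, -0.32877265,  0.10098629]), 'moment': array([-0.03041848, -0.03537117, -0.0036237 ]), 'gripper_force': 0.0, 'width': 0.08562150739485991} 0.0187
```

View pics/top0.png

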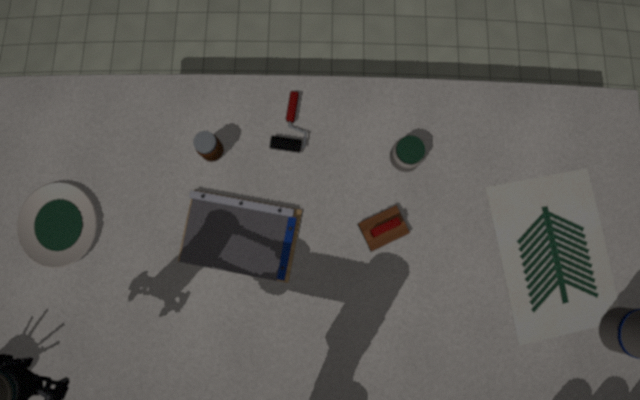

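View pics/side0.png

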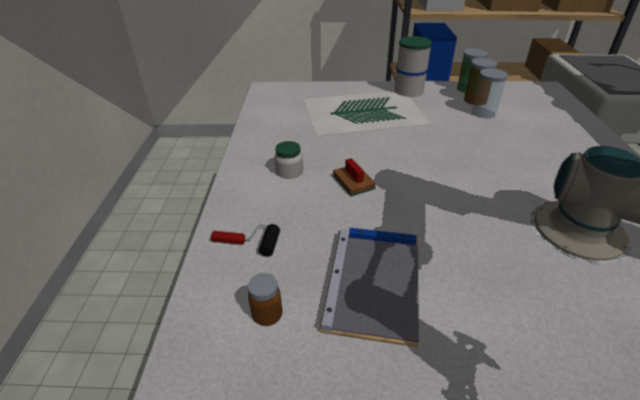

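```bash
cat > h.py <<'E'
from rig import *
import cv2, numpy as np
def ray(d,uv):
    K=d["mtx"]; k=d["k1"]
    p=cv2.undistortPoints(np.float64(uv).reshape(-1,1,2),K,np.float64([k,0,0,0])).reshape(-1,2)
    r=np.c_[p,np.ones(len(p))]@d["T"][:3,:3].T
    return d["T"][:3,3],r
def plane(d,uv,z):
    o,r=ray(d,uv); return (o+r*((z-o[2])/r[:,2])[:,None])[:,:2]
def proj(d,X):
    T=np.linalg.inv(d["T"]); c=np.float64(X).reshape(-1,3)@T[:3,:3].T+T[:3,3]
    return cv2.projectPoints(c,np.zeros(3),np.zeros(3),d["mtx"],np.float64([d["k1"],0,0,0]))[0].reshape(-1,2)
def biggest(m,roi):
    x0,y0,x1,y1=roi; q=np.zeros(m.shape,np.uint8); q[y0:y1,x0:x1]=m[y0:y1,x0:x1]
    return max(cv2.findContours(q,cv2.RETR_EXTERNAL,cv2.CHAIN_APPROX_NONE)[0],key=cv2.contourArea)
E
python3 - <<'E'
from h import *
for n,rb,rs,zs in (("top",(340,190,430,265),(270,200,310,290),0),("side",(325,150,385,200),(340,220,425,250),0)):
    d=get_image(n); c=d["color"].astype(int); R,G,B=c[...,0],c[...,1],c[...,2]
    red=((R>2*G)&(R>60)&(R>2*B)); wood=(R>B*1.5)&(R>40); blue=(B>1.7*R)&(B>40)
    for nm,m,roi,z in (("handle",red,rb,.062),("block",wood,rb,.024),("stop",blue,rs,.030)):
        k=biggest(m.astype(np.uint8),roi); box=cv2.boxPoints(cv2.minAreaRect(k)); P=plane(d,box,z)
        e=[np.linalg.norm(P[i]-P[i-1]).round(4) for i in range(4)]
        print(n,nm,cv2.contourArea(k),box.round(1).tolist(),P.round(4).tolist(),e,P.mean(0).round(4))
    x=(175,180,425,290) if n=="top" else (320,145,430,350)
    cr=d["color"][x[1]:x[3],x[0]:x[2],::-1]; s=3 if n=="top" else 2.7
    cv2.imwrite(f"pics/{n}1.png",cv2.convertScaleAbs(cv2.resize(cr,None,fx=s,fy=s,interpolation=cv2.INTER_CUBIC),alpha=1.6))
E
```

```text
top handle 227.5 [[369.6000061035156, 229.10000610351562], [397.29998779296875, 216.1999969482422], [401.1000061035156, 224.39999389648438], [373.3999938964844, 237.3000030517578]] [[0.5562, -0.1585], [0.5894, -0.2268], [0.5694, -0.2362], [0.5363, -0.168]] [np.float64(0.022), np.float64(0.0759), np.float64(0.0221), np.float64(0.0758)] [ 0.5628 -0.1974]
top block 1235.5 [[357.5, 223.10000610351562], [396.1000061035156, 204.5], [409.29998779296875, 232.0], [370.79998779296875, 250.60000610351562]] [[0.5739, -0.1317], [0.6234, -0.2299], [0.5537, -0.2638], [0.5051, -0.1659]] [np.float64(0.0768), np.float64(0.11), np.float64(0.0774), np.float64(0.1093)] [ 0.564  -0.1978]
top stop 411.0 [[275.79998779296875, 277.79998779296875], [288.20001220703125, 216.0], [295.8999938964844, 217.60000610351562], [283.5, 279.29998779296875]] [[0.4324, 0.0702], [0.5874, 0.0438], [0.5839, 0.0243], [0.4291, 0.0509]] [np.float64(0.0195), np.float64(0.1572), np.float64(0.0198), np.float64(0.1571)] [0.5082 0.0473]
side handle 139.0 [[345.6000061035156, 160.1999969482422], [354.79998779296875, 155.39999389648438
[... 215 characters left out ...]
172), np.float64(0.0338)] [ 0.5553 -0.1779]
side block 732.0 [[332.5, 171.3000030517578], [351.8999938964844, 154.89999389648438], [376.5, 184.0], [357.1000061035156, 200.39999389648438]] [[0.6198, -0.2209], [0.5591, -0.3094], [0.4976, -0.1587], [0.5558, -0.0859]] [np.float64(0.1494), np.float64(0.1073), np.float64(0.1628), np.float64(0.0932)] [ 0.5581 -0.1937]
side stop 569.0 [[348.3999938964844, 237.10000610351562], [349.6000061035156, 226.8000030517578], [416.0, 234.8000030517578], [414.70001220703125, 245.10000610351562]] [[0.5849, 0.0589], [0.5805, 0.0233], [0.4246, 0.0511], [0.4332, 0.0851]] [np.float64(0.154), np.float64(0.0359), np.float64(0.1584), np.float64(0.0351)] [0.5058 0.0546]
```

View pics/top1.png

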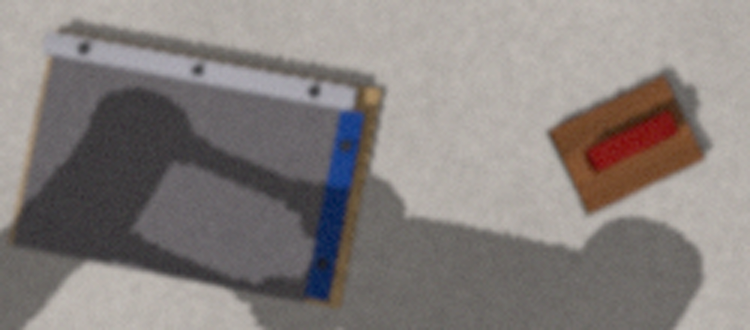

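Emit:
send_rows --steps '[1,0,0,0,8.2,1,0,0,0,8.2,1,0,0,0,8.2,1,0,0,0,8.2,1,0,0,0,8.2,1,-3,0,0,0,1,-4.5,0,0,0,1,-4.5,0,0,0,1,-4.5,0,0,0,1,-4.5,0,0,0,1,-4.5,0,0,0,1,-4.5,0,0,0]' --newtons 70

```text
clock: 1.4
position: [0.3554, 0.2597, 0.2313]
ee_rot: [0.0, 0.528, 0.849, 0.0]
contact_force: [0.4, 0.1, 0.4]
width: 0.0852
gripper_force: 0.0
```

Emit:
send_rows --steps '[1,-4.5,0,0,0,1,-4.5,0,0,0,1,-4.5,0,0,0,1,-4.5,0,1,0,1,-4.5,0,1.5,0,1,-4.5,-0.4,1.5,0,1,-4.5,-0.4,1.5,0,1,-4.5,-0.4,1.5,0,1,-4.5,-0.4,1,0,1,-4.5,0,0,0,1,-3,0,0,0,1,-2,0,0,0]'

```text
clock: 2.6
position: [0.5628, -0.1968, 0.1507]
ee_rot: [0.0, 0.529, 0.849, -0.0]
contact_force: [0.3, 0.5, 0.1]
width: 0.0854
gripper_force: 0.0
```

```bash
cat >> h.py <<'E'
from scipy.spatial.transform import Rotation as Ro
def pose():
    s=get_state(); w,x,y,z=s["ee_rot"]; R=Ro.from_quat([x,y,z,w]).as_matrix()
    return s,np.array(s["position"]),R
def togo(p,yhead=None):
    s,q,R=pose(); d=R.T@(np.array(p)-q)*100; h=np.degrees(np.arctan2(R[1,1],R[0,1]))
    print("t",s["clock"],"tcp",q.round(4),"yhead",h.round(2),"tilt",(R[:,2]).round(4),"togo cm",d.round(2),"roll",None if yhead is None else round(h-yhead,2),"F",s["contact_force"].round(1),"w",round(s["width"],4),"g",s["gripper_force"],"q6",s["qpos"][5].round(2))
E
python3 - <<'E'
from h import *
togo([.5632,-.1975,.12],26.3)
d=get_image("top"); P=plane(d,[[191.7,198.3],[293.3,216]],.03);v=P[0]-P[1];print("fence",P.round(4),np.degrees(np.arctan2(-v[0],v[1])))
cv2.imwrite("pics/top2.png",cv2.resize(d["color"][150:290,300:440,::-1],None,fx=4,fy=4))
# fence / stop edge lines by intensity in the free parts
E
```

```text
t 2.6 tcp [ 0.5628 -0.1968  0.1507] yhead 26.15 tilt [ 1.e-04 -4.e-04 -1.e+00] togo cm [-0.08  0.01  3.07] roll -0.15 F [0.3 0.5 0.1] w 0.0854 g 0.0 q6 -0.91
fence [[0.6272 0.2921]
 [0.5878 0.0309]] -8.584823284765138
```

View pics/top2.png

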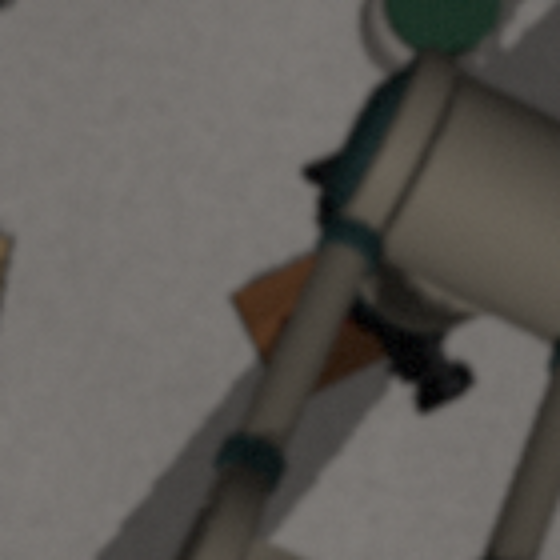

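Emit:
send_rows --steps '[1,0,0,3,0,1,0,0,3,0,1,0,0,2.5,0,1,0,0,2,0,1,0,0,1,0,1,0,0,0.5,0,0,0,0,0,0,-0.5,0,0,0,0,-1,0,0,0,0,-1,0,0,0,0,-1,0,0,0,0,-1,0,0,0,0]' --newtons 70

```text
clock: 3.85
position: [0.5624, -0.1945, 0.0323]
ee_rot: [0.001, 0.528, 0.849, 0.0]
contact_force: [-1.6, 0.3, 5.4]
width: 0.021
gripper_force: 69.8
```

Run:
```python
from h import *
togo([.5632,-.1975,.03],26.3)
d=get_image("top"); c=d["color"].astype(int)
R,G,B=c[...,0],c[...,1],c[...,2]
L=c.sum(2)
# fence inner edge: in each column 200..285, strongest bright->dark drop below the fence
pts=[]
g=cv2.GaussianBlur(L.astype(np.float32),(5,1),0); dy=np.diff(g,axis=0)
for u in range(200,288,2):
    e=198.3+(u-191.7)*.174
    a=int(e)-5; w=np.clip(-dy[a:a+10,u],0,None); k=np.argmax(w); s=slice(max(k-1,0),k+2)
    v=a+.5+(w[s]*np.arange(max(k-1,0),k+2)[:len(w[s])]).sum()/w[s].sum(); pts.append((u,v))
P=plane(d,pts,.03)
f=cv2.fitLine(np.float32(P),cv2.DIST_HUBER,0,1e-4,1e-4).ravel()
res=(P-f[2:])@[-f[1],f[0]]
if f[1]<0:f[:2]*=-1
print("fence yaw",np.degrees(np.arctan2(-f[0],f[1])),"res std",res.std())
# stop inner edge: per row first blue
m=(B>1.7*R)&(B>40); q=[(np.where(m[v,265:305])[0][0]+265-.5,v) for v in range(222,274)]
S=plane(d,q,.03); h=cv2.fitLine(np.float32(S),cv2.DIST_HUBER,0,1e-4,1e-4).ravel()
if h[0]<0:h[:2]*=-1
print("stop yaw",np.degrees(np.arctan2(h[1],h[0])),((S-h[2:])@[-h[1],h[0]]).std())
t=np.linalg.solve(np.c_[f[:2],-h[:2]],h[2:]-f[2:]); print("corner",f[2:]+t[0]*f[:2])
```

```text
t 3.85 tcp [ 0.5624 -0.1945  0.0323] yhead 26.27 tilt [ 1.4e-03 -8.0e-04 -1.0e+00] togo cm [-0.3  -0.06  0.23] roll -0.03 F [-1.6  0.3  5.4] w 0.021 g 69.78805303573608 q6 -0.91
fence yaw -9.237979 res std 0.002687876908876507
stop yaw -9.362788 0.0007170897485233776
corner [0.587887   0.04373233]
```

Emit:
send_rows --steps '[-1,0,0,-0.5,0,-1,0,0,-1.5,0,-1,0,0,-2,0,-1,0,0,-2,0,-1,0,0,-1.5,0,-1,0,0,-0.5,3.5,-1,0,0,0,6,-1,0,0,0,7,-1,0,0,0,7,-1,0,0,0,6,-1,0,0,0,4,-1,0,0,0,2]'

```text
clock: 5.1
position: [0.5613, -0.1937, 0.1106]
ee_rot: [-0.001, 0.762, 0.647, -0.0]
contact_force: [1.1, 0.1, -2.2]
width: 0.0207
gripper_force: 68.7
```

Emit:
send_rows --steps '[-1,1,-0.2,0,0,-1,2.5,-0.4,0,0,-1,4,-0.7,0,0,-1,4.3,-0.7,0,0,-1,4.5,-0.7,0,0,-1,4.5,-0.7,0,0,-1,4.5,-0.7,0,0,-1,4.4,-0.7,0,0,-1,4,-0.7,0,0,-1,3,-0.5,0,0,-1,1.5,-0.2,0,0,-1,0.5,-0.1,0,0]'

```text
clock: 6.3
position: [0.5612, 0.1996, 0.111]
ee_rot: [-0.0, 0.761, 0.649, -0.0]
contact_force: [0.2, -0.6, -2.6]
width: 0.0207
gripper_force: 68.7
```

Emit:
send_rows --steps '[-1,0,0,0,0,-1,0,0,0,0,-1,0,0,0,0]'

```text
clock: 6.6
position: [0.5619, 0.1965, 0.1113]
ee_rot: [0.0, 0.762, 0.647, -0.0]
contact_force: [-0.2, -1.0, -2.1]
width: 0.0211
gripper_force: 68.7
```

Run:
```python
from h import *
togo([.5625,.198,.0463],-9.3)
a=get_image("top")["color"][150:290,170:340,::-1]; d=get_image("side"); b=d["color"][150:345,300:450,::-1]
b=cv2.resize(b,None,fx=2.6,fy=2.6)[:500]; a=cv2.resize(a,None,fx=2.3,fy=2.3)
o=np.zeros((510,800,3),np.uint8); o[:a.shape[0],:a.shape[1]]=a; o[:b.shape[0],400:400+b.shape[1]]=b
cv2.imwrite("pics/p3.png",cv2.convertScaleAbs(o,alpha=1.6))
```

```text
t 6.6 tcp [0.5619 0.1965 0.1113] yhead -9.33 tilt [-3.e-04 -5.e-04 -1.e+00] togo cm [0.16 0.03 6.5 ] roll -0.03 F [-0.2 -1.  -2.1] w 0.0211 g 68.69630098342896 q6 0.38
```

View pics/p3.png

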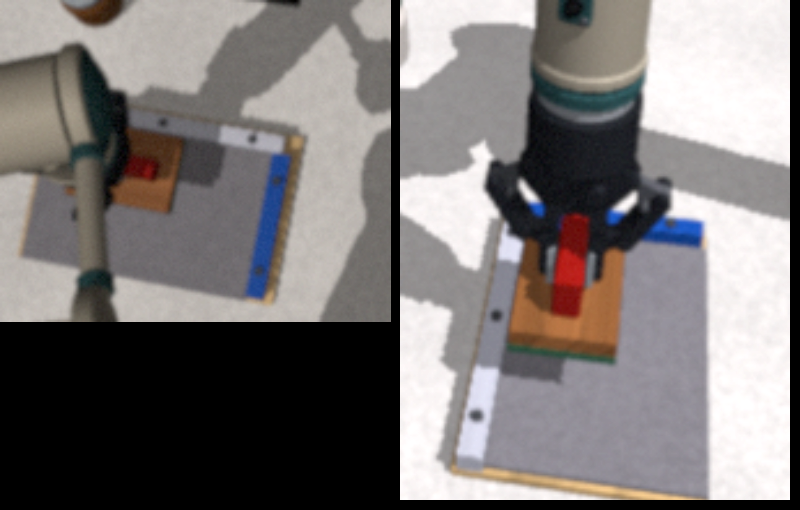

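Emit:
send_rows --steps '[-1,0,0,0.5,0,-1,0,0,1.2,0,-1,0,0,1.2,0,-1,0,0,1.2,0,-1,0,0,1,0,-1,0,0,0.5,0,-1,0,0,0.2,0,-1,0,0,0.1,0,-1,0,0,0.1,0,-1,0,0,0.1,0,-1,0,0,0,0,-1,0,0,0,0]'

```text
clock: 7.9
position: [0.562, 0.198, 0.0506]
ee_rot: [0.0, 0.762, 0.648, 0.0]
contact_force: [0.1, -0.5, -1.8]
width: 0.0207
gripper_force: 68.7
```

Run:
```python
from h import *
togo([.5625,.198,.0463],-9.3)
```

```text
t 7.9 tcp [0.562  0.198  0.0506] yhead -9.23 tilt [ 5.e-04  2.e-04 -1.e+00] togo cm [0.01 0.05 0.43] roll 0.07 F [ 0.1 -0.5 -1.8] w 0.0207 g 68.68375539779663 q6 0.38
```

Emit:
send_rows --steps '[-1,0,0,0.1,0,-1,0,0,0.1,0,-1,0,0,0.1,0,-1,0,0,0.05,0,-1,0,0,0,0]'

```text
clock: 8.4
position: [0.5617, 0.1979, 0.0467]
ee_rot: [-0.0, 0.762, 0.648, -0.0]
contact_force: [0.2, 0.0, -3.4]
width: 0.0213
gripper_force: 68.7
```

Emit:
send_rows --steps '[-1,0,0,0.05,0,-1,0,0,0,0]'

```text
clock: 8.6
position: [0.5619, 0.198, 0.0463]
ee_rot: [0.0, 0.762, 0.648, 0.0]
contact_force: [-0.4, -0.2, -2.2]
width: 0.021
gripper_force: 68.8
```

Emit:
send_rows --steps '[-1,0,0,0.05,0,-1,0,0,0,0]'

```text
clock: 8.8
position: [0.5619, 0.198, 0.0463]
ee_rot: [0.0, 0.762, 0.648, 0.0]
contact_force: [-1.1, -0.1, 1.6]
width: 0.021
gripper_force: 69.3
```

Emit:
send_rows --steps '[-1,0,0,0.03,0,-1,0,0.1,0,0,-1,0,0.1,0,0,-1,0,0.1,0,0,-1,0,0.1,0,0,-1,0,0.1,0,0,-1,0,0.1,0,0,-1,0,0,0,0]'

```text
clock: 9.6
position: [0.5658, 0.1974, 0.0464]
ee_rot: [-0.001, 0.762, 0.648, -0.001]
contact_force: [-6.1, 0.8, 7.4]
width: 0.0206
gripper_force: 70.3
```

Emit:
send_rows --steps '[-1,0,0.1,0,0,-1,0,0,0,0]'

```text
clock: 9.8
position: [0.5666, 0.1973, 0.0464]
ee_rot: [-0.001, 0.762, 0.648, -0.001]
contact_force: [-7.1, 0.1, 8.7]
width: 0.0214
gripper_force: 70.3
```

Emit:
send_rows --steps '[-1,0,0.1,0,0,-1,0,0,0,0]'

```text
clock: 10.0
position: [0.5676, 0.1971, 0.0464]
ee_rot: [-0.001, 0.762, 0.648, -0.001]
contact_force: [-6.4, 1.0, 8.3]
width: 0.0211
gripper_force: 70.2
```

Emit:
send_rows --steps '[-1,0,0.1,-0.02,0,-1,0,0.1,0,0,-1,0,0.1,0,0,-1,0,0,0,0]'

```text
clock: 10.4
position: [0.5704, 0.1967, 0.0464]
ee_rot: [-0.002, 0.762, 0.648, -0.001]
contact_force: [-6.5, 1.2, 6.8]
width: 0.0211
gripper_force: 70.2
```

Emit:
send_rows --steps '[-1,0,0.1,0,0,-1,0,0,0,0]'

```text
clock: 10.6
position: [0.5704, 0.1966, 0.0464]
ee_rot: [-0.002, 0.762, 0.648, -0.002]
contact_force: [-8.5, 1.0, 9.7]
width: 0.0208
gripper_force: 70.5
```

Emit:
send_rows --steps '[-1,0,0.1,0,0,-1,0,0,0,0]'

```text
clock: 10.8
position: [0.5705, 0.1966, 0.0465]
ee_rot: [-0.003, 0.762, 0.648, -0.003]
contact_force: [-11.0, 1.6, 11.8]
width: 0.021
gripper_force: 70.8
```

Emit:
send_rows --steps '[-1,0,-0.05,-0.03,0,-1,-0.05,0,0,0,-1,-0.1,0,0,0,-1,-0.12,0,0,0,-1,-0.12,0,0,0,-1,-0.12,0,0,0,-1,-0.12,0,0,0,-1,-0.12,0,0,0]'

```text
clock: 11.6
position: [0.57, 0.1932, 0.0468]
ee_rot: [-0.004, 0.762, 0.647, 0.001]
contact_force: [-8.5, 13.2, 8.2]
width: 0.0214
gripper_force: 70.1
```

Run:
```python
from h import *
togo([.5625,.198,.0463],-9.3)
s,q,R=pose();print("Ftool",R.T@s["contact_force"],s["moment"])
a=get_image("top")["color"][150:290,170:340,::-1]; d=get_image("side"); b=d["color"][150:345,300:450,::-1]
b=cv2.resize(b,None,fx=2.6,fy=2.6)[:500]; a=cv2.resize(a,None,fx=2.3,fy=2.3)
o=np.zeros((510,800,3),np.uint8); o[:a.shape[0],:a.shape[1]]=a; o[:b.shape[0],400:400+b.shape[1]]=b
cv2.imwrite("pics/p4.png",cv2.convertScaleAbs(o,alpha=1.6))
```

```text
t 11.6 tcp [0.57   0.1932 0.0468] yhead -9.35 tilt [-0.0048  0.0077 -1.    ] togo cm [ 0.36 -0.81  0.06] roll -0.05 F [-8.5 13.2  8.2] w 0.0214 g 70.11125922203064 q6 0.36
Ftool [ 11.67377341 -10.5837913   -8.09108101] [1.83501928 1.31122658 0.0992465 ]
```

View pics/p4.png

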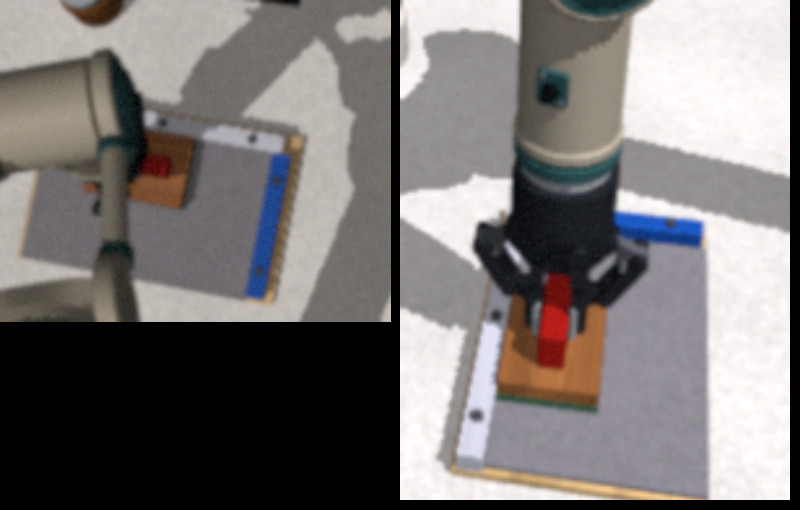

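Emit:
send_rows --steps '[-1,-0.05,-0.1,0,0,-1,-0.1,-0.1,0,0,-1,-0.1,0,0,0,-1,-0.12,0,0,0,-1,-0.12,0,0,0,-1,-0.12,0,0,0,-1,-0.12,0,0,0,-1,-0.12,0,0,0]'

```text
clock: 12.5
position: [0.5683, 0.1834, 0.0466]
ee_rot: [-0.003, 0.762, 0.647, 0.001]
contact_force: [-4.6, 8.2, 4.9]
width: 0.0209
gripper_force: 69.6
```

```bash
cat >> h.py <<'E'
def st():
    s,q,R=pose(); C=np.array([.588,.0437]); a=np.radians(-9.3); U=np.array([[np.cos(a),np.sin(a)],[-np.sin(a),np.cos(a)]])
    print("t",s["clock"],"jig xy mm",(U@(q[:2]-C)*1000).round(1),"z",(q[2]*1000).round(1),"Fjig",(U@s["contact_force"][:2]).round(1),"Fz",s["contact_force"][2].round(1),"tilt(jig) mrad",(U@R[:2,2]*1000).round(1),"yh",np.degrees(np.arctan2(R[1,1],R[0,1])).round(2),"M",s["moment"].round(2))
E
python3 -c "
from h import *
st()"
```

```text
t 12.5 jig xy mm [-42.1 134.7] z 46.6 Fjig [-5.8  7.3] Fz 4.9 tilt(jig) mrad [-2.7  4.6] yh -9.3 M [1.19 0.7  0.03]
```

Emit:
send_rows --steps '[-1,-0.14,0,0,0,-1,-0.14,0,0,0,-1,-0.14,0,0,0,-1,-0.14,0,0,0,-1,-0.14,0,0,0,-1,-0.14,0,0,0,-1,-0.14,0,0,0,-1,-0.14,0,0,0,-1,-0.14,0,0,0,-1,-0.14,0,0,0,-1,-0.14,0,0,0,-1,-0.14,0,0,0]'

```text
clock: 13.7
position: [0.5655, 0.1668, 0.0465]
ee_rot: [-0.003, 0.762, 0.647, 0.001]
contact_force: [-4.8, 8.1, 4.9]
width: 0.0212
gripper_force: 69.7
```

```bash
python3 -c "
from h import *
st()"
```

```text
t 13.7 jig xy mm [-42.1 117.8] z 46.5 Fjig [-6.1  7.2] Fz 4.9 tilt(jig) mrad [-2.8  4.5] yh -9.31 M [1.19 0.68 0.02]
```

Very steady; yaw matches. Continue.

Emit:
send_rows --steps '[-1,-0.14,0,0,0,-1,-0.14,0,0,0,-1,-0.14,0,0,0,-1,-0.14,0,0,0,-1,-0.14,0,0,0,-1,-0.14,0,0,0,-1,-0.14,0,0,0,-1,-0.14,0,0,0,-1,-0.14,0,0,0,-1,-0.14,0,0,0,-1,-0.14,0,0,0,-1,-0.14,0,0,0]'

```text
clock: 14.9
position: [0.5628, 0.1502, 0.0465]
ee_rot: [-0.003, 0.762, 0.647, 0.001]
contact_force: [-4.6, 8.5, 5.2]
width: 0.0209
gripper_force: 69.7
```

Emit:
send_rows --steps '[-1,-0.14,0,0,0,-1,-0.14,0,0,0,-1,-0.14,0,0,0,-1,-0.14,0,0,0,-1,-0.14,0,0,0,-1,-0.14,0,0,0,-1,-0.14,0,0,0,-1,-0.14,0,0,0,-1,-0.14,0,0,0,-1,-0.14,0,0,0,-1,-0.14,0,0,0,-1,-0.14,0,0,0]'

```text
clock: 16.1
position: [0.5601, 0.1336, 0.0465]
ee_rot: [-0.003, 0.762, 0.647, 0.001]
contact_force: [-4.8, 8.8, 5.6]
width: 0.021
gripper_force: 69.7
```

```bash
python3 -c "
from h import *
st()"
```

```text
t 16.1 jig xy mm [-42.1  84.2] z 46.5 Fjig [-6.2  7.9] Fz 5.6 tilt(jig) mrad [-2.9  4.5] yh -9.31 M [1.18 0.7  0.13]
```

Expected contact at TCP jig y ≈ 58 (±4); slide 17 mm more, then creep.

Emit:
send_rows --steps '[-1,-0.14,0,0,0,-1,-0.14,0,0,0,-1,-0.14,0,0,0,-1,-0.14,0,0,0,-1,-0.14,0,0,0,-1,-0.14,0,0,0,-1,-0.14,0,0,0,-1,-0.14,0,0,0,-1,-0.14,0,0,0,-1,-0.14,0,0,0,-1,-0.1,0,0,0,-1,-0.1,0,0,0]'

```text
clock: 17.3
position: [0.5575, 0.1178, 0.0465]
ee_rot: [-0.003, 0.762, 0.647, 0.001]
contact_force: [-4.3, 8.8, 4.7]
width: 0.021
gripper_force: 69.7
```

Emit:
send_rows --steps '[-1,-0.08,0,0,0,-1,-0.08,0,0,0,-1,-0.08,0,0,0,-1,-0.08,0,0,0,-1,-0.08,0,0,0]'

```text
clock: 17.8
position: [0.5569, 0.1138, 0.0465]
ee_rot: [-0.003, 0.762, 0.647, 0.001]
contact_force: [-4.1, 8.2, 5.2]
width: 0.0211
gripper_force: 69.7
```

```bash
python3 -c "
from h import *
st()"
```

```text
t 17.8 jig xy mm [-42.1  64.2] z 46.5 Fjig [-5.4  7.4] Fz 5.2 tilt(jig) mrad [-2.9  4.4] yh -9.32 M [1.19 0.68 0.02]
```

Emit:
send_rows --steps '[-1,-0.08,0,0,0,-1,-0.08,0,0,0,-1,-0.08,0,0,0,-1,-0.08,0,0,0]'

```text
clock: 18.2
position: [0.5563, 0.1107, 0.0465]
ee_rot: [-0.003, 0.762, 0.647, 0.001]
contact_force: [-4.8, 8.6, 6.9]
width: 0.0211
gripper_force: 69.8
```

Emit:
send_rows --steps '[-1,-0.07,0,0,0,-1,-0.07,0,0,0,-1,-0.07,0,0,0]'

```text
clock: 18.5
position: [0.556, 0.1086, 0.0465]
ee_rot: [-0.003, 0.762, 0.647, 0.001]
contact_force: [-4.3, 8.8, 6.1]
width: 0.0212
gripper_force: 69.8
```

Emit:
send_rows --steps '[-1,-0.07,0,0,0,-1,-0.07,0,0,0]'

```text
clock: 18.7
position: [0.5559, 0.1079, 0.0466]
ee_rot: [-0.003, 0.762, 0.647, 0.001]
contact_force: [-4.9, 12.6, 5.3]
width: 0.0208
gripper_force: 69.8
```

Emit:
send_rows --steps '[-1,-0.06,0,0.02,0,-1,-0.04,0.03,0.02,0,-1,0,0,0,0,-1,0,0,0,0]'

```text
clock: 19.1
position: [0.5559, 0.1079, 0.0466]
ee_rot: [-0.004, 0.762, 0.647, 0.002]
contact_force: [-5.7, 13.2, 7.5]
width: 0.0211
gripper_force: 70.2
```

Run:
```python
from h import *
st()
a=get_image("top")["color"][150:290,170:340,::-1]; d=get_image("side"); b=d["color"][200:300,310:430,::-1]
b=cv2.resize(b,None,fx=3.3,fy=3.3); a=cv2.resize(a,None,fx=2.3,fy=2.3)
o=np.zeros((340,800,3),np.uint8); o[:a.shape[0],:a.shape[1]]=a; o[:b.shape[0],400:400+b.shape[1]]=b
cv2.imwrite("pics/p5.png",cv2.convertScaleAbs(o,alpha=1.7))
```

```text
t 19.1 jig xy mm [-42.1  58.1] z 46.6 Fjig [-7.8 12.1] Fz 7.5 tilt(jig) mrad [-3.1  7.2] yh -9.36 M [1.85 0.83 0.06]
```

View pics/p5.png

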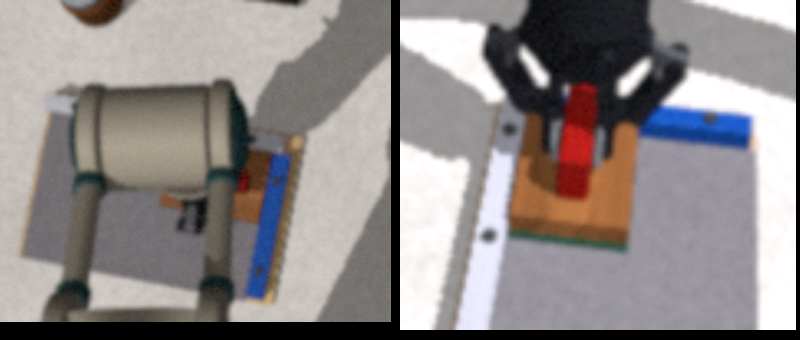

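Emit:
send_rows --steps '[-1,0.02,0,0.04,0,-1,0.02,0,0.04,0,-1,0.02,0,0.04,0,-1,0,0,0,0,-1,0,0,0,0]'

```text
clock: 19.7
position: [0.5559, 0.1079, 0.0464]
ee_rot: [-0.003, 0.762, 0.647, 0.001]
contact_force: [-7.1, 11.7, 15.4]
width: 0.0209
gripper_force: 71.3
```

```bash
python3 -c "
from h import *
st()"
```

```text
t 19.7 jig xy mm [-42.1  58.2] z 46.4 Fjig [-8.9 10.4] Fz 15.4 tilt(jig) mrad [-2.8  6.2] yh -9.33 M [1.56 1.13 0.09]
```

Emit:
send_rows --steps '[-1,-0.04,0.02,0.02,0,-1,-0.04,0.02,0,0,-1,0,0,0,0,-1,0,0,0,0,-1,0,0,0,0,-1,0,0,0,0]'

```text
clock: 20.3
position: [0.5559, 0.108, 0.0464]
ee_rot: [-0.004, 0.762, 0.647, 0.002]
contact_force: [-9.7, 14.7, 16.5]
width: 0.0214
gripper_force: 71.4
```

```bash
python3 -c "
from h import *
st()"
```

```text
t 20.3 jig xy mm [-42.1  58.2] z 46.4 Fjig [-12.  13.] Fz 16.5 tilt(jig) mrad [-3.2  7.6] yh -9.36 M [1.84 1.26 0.07]
```

```bash
python3 -c "
from rig import *
print(sign_off())"
```

```text
the job is handed in; nothing more can be done
None
```

The block is in the corner, green face down, still gripped and pressed against the fence (about 12 N), the stop (about 13 N) and the bed (about 16 N). The tool leans under 0.5°, and I handed the job in at about 20 s; no verdict came back.

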